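# Refit the loose wheelset of an upside-down toy cart

### The job

The toy cart on the side table lies upside down with one pair of wheels missing: pick up the loose wheelset and lower its axle into the two empty open slots at once. Push it down past the little sprung clips until both ends rest level on the bottoms of their slots (the height of the slots is adjustable and not known exactly, so go by feel), hold it pressed there firmly but gently for about half a second (some 10 N; never more than 30 N on the cart), then let go. Leave the other things on the table where they are.

Things in the scene. Friction and masses are not known exactly. Their poses are not given: they have to be found in the camera images.
- axle_mid (a point): Loose wheelset: two blue wheels, diameter 60 mm, on a steel axle, diameter 10 mm, 134 mm long, all one rigid piece of 0.1 to 0.2 kg; it can roll. This point: the middle of the axle, on its axis, 30 mm above the table at the start; own y along the axle (ends alike, any turn about the axle). Pale wooden sleeve round the middle, diameter 16 mm, 50 mm long: the place to grip.
- axle_end_a (a point): point on the loose wheelset's axle axis, 43 mm from axle_mid along its +y: the part of the axle that sits in a slot. The wheels' inner faces lie 51 mm from axle_mid; each wheel is 12 mm thick
- axle_end_b (a point): point on the loose wheelset's axle axis, 43 mm from axle_mid along its -y: the part of the axle that sits in the other slot
- cart: Red toy cart upside down, fixed to the table (does not give). Origin on the table under its centre; x along its length (230 mm), z up. Flat deck 92 mm wide, 37 mm above the table. On it two pairs of pale posts, at x = +60 and -60 mm. The pair at +60 (by the steel pull loop) carries a fixed wheelset, axis 76 mm and wheel tops 106 mm up; the pair at -60, on a height-adjustable carrier, is empty.
- seat_mid (a point): Where axle_mid belongs if the carrier is at its lowest setting: half-way between the two empty slots, 76 mm above the table; axle along y, axes like the cart's. The carrier is clamped stiff at an UNKNOWN height 0 to 10 mm above that, both slots alike (this point does not show it), so feel for the bottom. Its cross-bar's top lies 36 mm below the seated axle's axis.
- slot_a (a point): bottom centre of the empty slot at the cart's +y side, 43 mm from seat_mid in y, 71 mm above the table (plus the unknown 0 to 10 mm). Slot open upward, 12 mm wide in x, flat-bottomed; 18.5 to 30.5 mm above its bottom (the post's top) it widens as a V to 32 mm. Posts: 10 mm thick in y, 76 mm apart inside, 50 mm long in x; the wheels go outside them with 3 mm end play each side
- slot_b (a point): bottom centre of the empty slot at the cart's -y side, the same as slot_a. In the +x wall of each slot a rounded, smooth brass spring clip sticks out 4.5 mm, 13 mm above the slot bottom, and yields into the wall: a coming axle meets it with its axis about 14 mm above its seated height; passing both takes some 10 N straight down; from 4 mm above the seated height on they no longer resist
- clip_l (a joint): how far the spring clip in slot_a is pushed back into its wall, in m: 0 = fully out, 0.004 = fully in; about 0.0025 as the axle passes, and out again once the axle is below it
- clip_r (a joint): the same for the clip in slot_b
- tin: empty round aluminium tin, diameter 76 mm, 48 mm high with its hinged flap lid shut (the lid may stand a little open, up to 75 mm high), leave alone; origin under its centre
- saucer_low: lower of two stacked saucers, diameter 120 mm, 12 mm thick, leave alone; origin under its centre
- saucer_top: upper of the two stacked saucers, same size, leave alone; origin under its centre
- glass_ball_center (a point): centre of a solid glass ball, diameter 60 mm, resting on a cork ring, leave alone
- key_fob: chrome key fob, 42 x 26 x 8 mm, leave alone; origin under its centre
- comb: pale wooden comb, 170 mm long in x, 6 mm thick, leave alone; origin under its middle
- mug: white mug, diameter 76 mm, 85 mm high, leave alone; origin under its centre

How it is judged:
By the outcome, as a careful person would: the job done as asked, in the order asked, and still so for the second after the job is handed in, with the robot touching nothing.
It also fails if it takes over 67 s, if anything falls off the work surface, if the arm or the gripper's body presses on something with over 40 N, if the wrist force passes 120 N, or if a joint passes its speed limit or range.

### The arm

A 7-joint arm with a two-finger parallel gripper is mounted at the origin on the work surface. World frame = base frame: x ahead of the robot, y to its left, z up, the work surface at z = 0. Lengths are in mm, angles in degrees, forces in N, time in s.
With the tool pointing down it reaches from about 425 to 875 mm from the base axis. Payload 4.7 kg.
Tool frame: the origin (TCP) lies at the very end of the fingers, on their centre line; the grasp point (between the pads) lies 19 mm behind it; z points along the fingers, y is the direction in which the jaws open and shut (so a half turn about z gives the same grasp; the last joint's range is limited). The gripper opens to 85 mm and grips with 20 to 120 N. Pads are 22 mm wide; open, the fingers measure 114 mm over their backs; the gripper's body (76 mm by 85 mm) begins 54 mm behind the grasp point. The pads swing forward as they close: fully open they stand 13 mm farther back than shut.
Start: joints at [-68.692, 18.392, -4.016, 83.108, 1.295, 78.541, -3.26], TCP at [227.669, 608.847, 201.849] pointing down, gripper open.
Joint ranges: [-163.93, 163.93], [-17.29, 119.83], [-79.2, 71.16], [3.27, 140.29], [-89.18, 269.18], [5.43, 117.66], [-154.24, 154.24]. Speed limits (degrees/s): [147.25, 147.25, 180, 180, 180, 180, 180].

### API

Orientations are given as [roll, pitch, yaw] about the fixed x, y, z axes, in that order (R = Rz(yaw) Ry(pitch) Rx(roll)).
In Python, from workcell import robot gives the robot as it stands. The module is installed in compiled form; this text tells all that it offers.
- The arm moves only by the tool move_arm, never from a script. Its argument "increments" is a list of rows, each a list of 3 entries, a list of its own where there are three numbers: the closure in counts, from 0 (fully open) to 255 (shut), then the shift along the tool's x, y, z in mm, then the turn, a rotation vector about the tool's x, y, z in rad. In form: [[jaw, [dx, dy, dz], [rx, ry, rz]], ...]. A call has 1 to 10 rows; each row is the pose to reach, as a shift and turn from the pose commanded when the call began, along the tool's axes at that moment; what a row does not reach only later rows make up. A row lasts 1/10 s, in which the tool goes at most 50 mm and 8.59 degrees, less where a joint would pass 70% of its speed; a pose out of reach is approached as far as the arm can. A call with a gripper value outside its range is refused whole. The fingers move at their own pace and stop on an object; the grip force is fixed at half the most. Time passes only in rows, so rows that repeat a pose let the fingers close. It gives the time, the measured TCP pose, the force and the opening at its end, in the units of the state.
- robot.get_state(): the state, without advancing time (a new reading comes with each control period).
- robot.read_camera(name): name is "side" or "top"; returns (picture, depth): 384x512x3 uint8, red, green, blue; 384x512 float32, mm along the optical axis (not along the pixel's ray), 0 where there is no reading.
- robot.calibration(name): a dict with "K" (3x3 intrinsics, pixels), "rvec" (rotation vector, rad) and "tvec" (3), from world to camera coordinates, as OpenCV has them. Camera axes: x right, y down, z forward; pixel columns grow to the right and rows downward; lengths in mm; the calibration is good to about 2 mm. A picture is of the moment at which its call begins. calibration takes no time and is no camera call.
- robot.sign_off(): hands the job in, once; it reports no verdict.
The state is a dict: "t": time; "qpos": joint angles; "joint_vel": joint speeds; "joint_efforts": joint torques, N m; "tool_pos": TCP position; "orientation": TCP orientation; "force": force on the tool from outside, world axes, zero at the start; "moment": the same for the moment, N m; "finger_gap": finger opening in mm.
Only numpy, scipy, OpenCV 4.12 (cv2) and the standard library are available. Lean on these libraries where they do the work, as an engineer would, in place of code of your own. Each camera call takes 0.05 s, during which the arm holds its last target. There are 200 camera calls.

## Working session

There is one attempt and no reset: what is moved stays moved. The work goes in short steps, Python scripts to look and compute and a tool call to move; the robot and the scene stay as the last step left them, time stands still between calls to the robot, and variables do not carry over. Pictures are saved under pics/ and viewed, about 8 in all and at most 12, crops included, and the job is handed in when it is done.

Besides the shell and the picture viewer there is one more tool, called after ">>>" by a JSON object that holds its "op" and its "data". move_arm: Moves the arm, as the interface text tells. Its arguments: {"type":"object","properties":{"increments":{"type":"array"}},"required":["increments"]}

```bash
mkdir -p pics
cat > h.py <<'E'
from workcell import robot
import numpy as np, cv2
def cam(n):
    c=robot.calibration(n); K=np.array(c["K"],float); R=cv2.Rodrigues(np.array(c["rvec"],float))[0]; t=np.array(c["tvec"],float).ravel()
    return K,R,t
def cloud(n,d):
    K,R,t=cam(n); v,u=np.mgrid[0:d.shape[0],0:d.shape[1]]
    p=np.stack([(u-K[0,2])/K[0,0]*d,(v-K[1,2])/K[1,1]*d,d],-1)
    return (p-t)@R
def ray(n,u,v,z):
    K,R,t=cam(n); o=-R.T@t; r=R.T@np.linalg.inv(K)@np.array([u,v,1.])
    return o+r*(z-o[2])/r[2]
def proj(n,P):
    K,R,t=cam(n); q=K@(R@np.array(P,float)+t); return q[:2]/q[2]
E
python3 - <<'E'
from h import *
for n in("top","side"):
    p,d=robot.read_camera(n); cv2.imwrite(f"pics/{n}0.png",cv2.resize(p[:,:,::-1],(800,600),interpolation=cv2.INTER_CUBIC)); np.savez(n+"0",p=p,d=d)
    K,R,t=cam(n); print(n,K[0,0],-R.T@t,R[2])
print(robot.get_state())
E
```

```text
top 453.61626372195354 [ 418.21589595   32.35828296 1278.84330224] [ 0.10776697 -0.00816127 -0.99414268]
side 369.2235966074023 [  49.38701868 -430.04526123  635.40967573] [ 0.55831948  0.52037561 -0.64613357]
{'t': 0.1, 'qpos': array([-68.69301624,  18.43474651,  -4.01532379,  83.16791521,
         1.29580688,  78.54261452,  -3.25926071]), 'joint_vel': array([ 0.03773155, -0.07845361, -0.02936569, -0.08789317, -0.01010059,
        0.07350084, -0.01594786]), 'joint_efforts': array([-6.96911920e-04, -4.94879794e+01, -3.84219093e-01, -3.15211594e+01,
        1.29775968e-02,  7.49729457e-03,  2.31311230e-05]), 'tool_pos': array([227.49143795, 608.31123592, 200.83363248]), 'orientation': array([-1.79900003e+02,  6.41616661e-03,  1.59503320e+02]), 'force': array([-0.08415445,  0.25932751, -0.74293744]), 'moment': array([ 0.00795411, -0.01891885, -0.02738033]), 'finger_gap': 85.53679380034008}
```

View pics/top0.png

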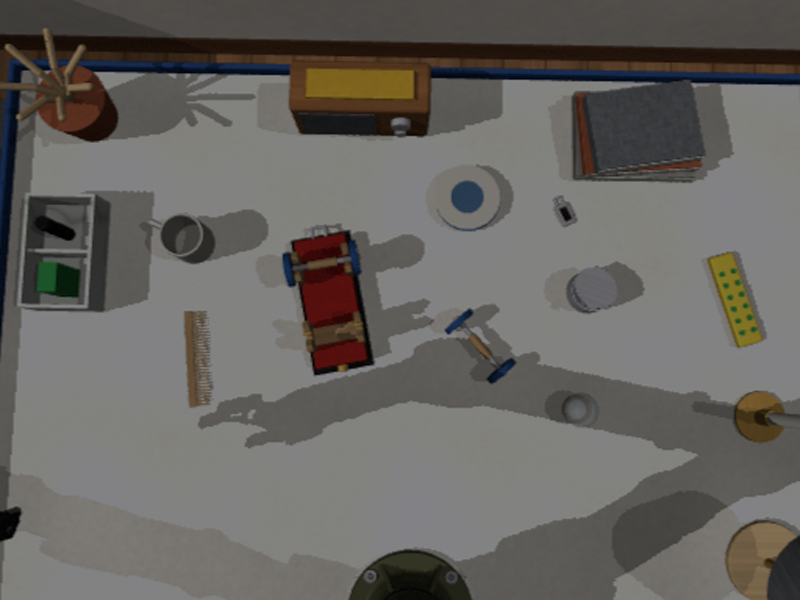

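View pics/side0.png

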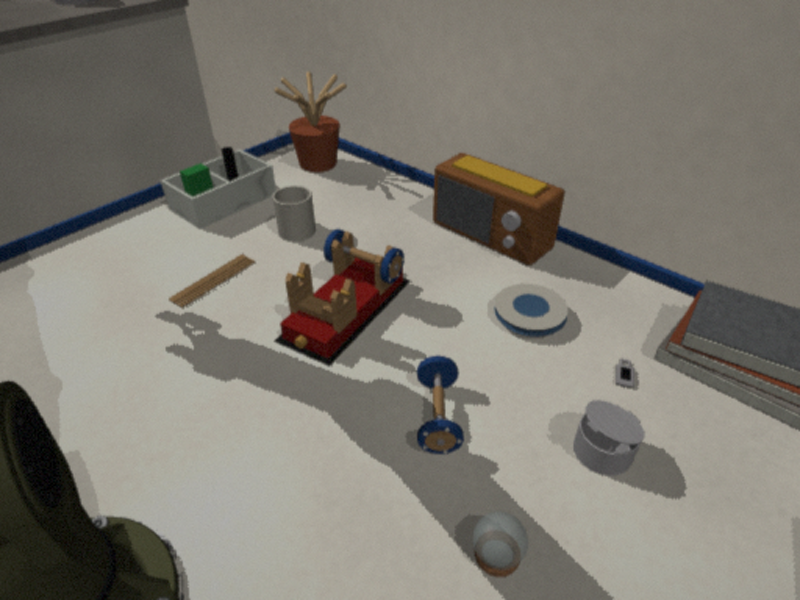

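Top view: the loose wheelset is at about (480,345), the empty posts at (335,333), and the pull loop at (325,232). Side view: wheelset at (440,405), empty posts at (322,300).

```bash
cat > m.py <<'E'
from h import *
for n in("top","side"):
    f=np.load(n+"0.npz"); p,d=f["p"],f["d"]; P=cloud(n,d); h=cv2.cvtColor(p,cv2.COLOR_RGB2HSV)
    H,S,V=h[...,0],h[...,1],h[...,2]; v,u=np.mgrid[0:384,0:512]; s=.64
    def box(a,b,c,e): return (u>a*s)&(u<c*s)&(v>b*s)&(v<e*s)&(d>0)
    blue=(H>98)&(H<128)&(S>110); red=((H<5)|(H>174))&(S>150)&(V>50); wood=(H>7)&(H<25)&(S>50)&(V>60)
    B=dict(top=((430,295,530,395),(270,215,380,385)),side=((405,340,475,470),(270,215,415,365)))[n]
    def show(k,m):
        nn,l,st,_=cv2.connectedComponentsWithStats(m.astype(np.uint8))
        for i in range(1,nn):
            if st[i,4]>12:
                q=P[l==i]; print(n,k,st[i,4],"px",np.round([u[l==i].mean(),v[l==i].mean()],1),"med",np.median(q,0).round(1),"min",np.percentile(q,3,axis=0).round(1),"max",np.percentile(q,97,axis=0).round(1))
    show("Wblue",blue&box(*B[0])); show("Wwood",wood&box(*B[0]))
    show("Cblue",blue&box(*B[1])); show("Cwoodhigh",wood&box(*B[1])&(P[...,2]>60)); 
    m=red&box(*B[1])&(abs(P[...,2]-37)<8); q=P[m][:,:2]; r=cv2.minAreaRect(q.astype(np.float32)); print(n,"deck",r,np.median(P[m],0))
E
python3 m.py
```

```text
top Wblue 72 px [293.2 205.4] med [506.4 -75.3  54. ] min [490.3 -95.2  38.3] max [525.3 -57.7  61.1]
top Wblue 93 px [320.4 237.1] med [ 422.9 -150.8   53.6] min [ 405.8 -169.4   28.4] max [ 439.5 -131.8   59.8]
top Wwood 96 px [306.7 221. ] med [ 466.2 -115.3   33.9] min [ 449.5 -132.2   -1.5] max [484.8 -99.3  40. ]
top Cblue 95 px [226.1 164.1] med [609.6 105.3  98.9] min [585.2  97.4  -0.6] max [639.3 116.7 105.6]
top Cblue 93 px [184.2 172. ] med [586.7 214.6 100.5] min [563.3 206.7  82.8] max [611.6 223.4 105.1]
top Cwoodhigh 25 px [220.2 158.7] med [624.3 121.8  93.5] min [617.2 116.6  87.4] max [633.  125.6  98.9]
top Cwoodhigh 24 px [188.  163.9] med [608.4 205.9  96.4] min [601.7 200.4  88.7] max [617.9 210.9 100.7]
top Cwoodhigh 96 px [205.8 168.1] med [601.3 159.8  79.9] min [593.5 138.2  75.4] max [609.7 183.6  84.4]
top Cwoodhigh 24 px [222.4 170.1] med [593.9 115.8  94.9] min [586.9 110.5  87. ] max [603.8 119.2  99.3]
top Cwoodhigh 22 px [190.2 177. ] med [574.4 199.   95.8] min [568.8 194.5  79.9] max [582.8 204.2 100.3]
top Cwoodhigh 72 px [229.2 208.5] med [494.8 
[... 1064 characters left out ...]
.1 105.9 103.6]
side Cwoodhigh 303 px [226.4 161.3] med [593.4 192.5  80.5] min [569.2 110.2  63.4] max [614.7 207.7  97.6]
side Cwoodhigh 13 px [247.8 159. ] med [622.2 122.9  95.8] min [617.6 119.7  88.4] max [627.7 125.2  98.8]
side Cwoodhigh 57 px [252.8 170. ] med [614.7  97.5  76.5] min [599.8  94.   62.8] max [630.7 101.7  91. ]
side Cwoodhigh 274 px [190.7 180.3] med [473.  174.7  83.8] min [451.  168.8  61.3] max [498.7 184.2 106. ]
side Cwoodhigh 270 px [219.2 191.5] med [489.3  90.7  84.7] min [468.5  84.4  61.3] max [515.9  99.4 106.1]
side deck ((532.1171875, 144.22825622558594), (209.5172882080078, 91.06683349609375), 11.791576385498047) [527.53264322 143.10573546  35.01328114]
```

```bash
cat > g.py <<'E'
# python3 g.py x y z yaw [x y z yaw ...] : shifts/turns in current tool axes
from h import *; import sys
from scipy.spatial.transform import Rotation as Ro
s=robot.get_state(); p=s["tool_pos"]; R=Ro.from_euler("xyz",s["orientation"],degrees=True)
print(round(s["t"],2),p.round(1),s["orientation"].round(2),"F",s["force"].round(1),"M",s["moment"].round(2),"gap",round(s["finger_gap"],1),"q",s["qpos"].round(0))
a=np.array(sys.argv[1:],float).reshape(-1,4)
for x in a:
    T=Ro.from_euler("xyz",[180,0,x[3]],degrees=True)
    print("shift",(R.inv().apply(x[:3]-p)).round(1),"turn",(R.inv()*T).as_rotvec().round(4))
E
python3 g.py 470 250 200 100 466 -115.5 120 41.5
```

```text
0.1 [227.5 608.3 200.8] [-1.799e+02  1.000e-02  1.595e+02] F [-0.1  0.3 -0.7] M [ 0.01 -0.02 -0.03] gap 85.5 q [-69.  18.  -4.  83.   1.  79.  -3.]
shift [-352.6 -250.7    1.3] turn [-1.5000e-03  1.0000e-03  1.0385e+00]
shift [-476.8 -594.3   81.9] turn [-1.0000e-03  1.9000e-03  2.0595e+00]
```

>>> {"op": "move_arm", "data": {"increments": [[0,[-353,-251,1],[-0.0015,0.001,1.04]],[0,[-353,-251,1],[-0.0015,0.001,1.04]],[0,[-353,-251,1],[-0.0015,0.001,1.04]],[0,[-353,-251,1],[-0.0015,0.001,1.04]],[0,[-353,-251,1],[-0.0015,0.001,1.04]],[0,[-353,-251,1],[-0.0015,0.001,1.04]],[0,[-353,-251,1],[-0.0015,0.001,1.04]],[0,[-477,-594,60],[-0.001,0.002,2.06]],[0,[-477,-594,60],[-0.001,0.002,2.06]],[0,[-477,-594,60],[-0.001,0.002,2.06]]]}}

```text
t: 1.1
tool_pos: [438.2, 168.9, 180.2]
orientation: [-180.0, -0.1, 73.8]
force: [0.9, 0.2, 0.2]
finger_gap: 85.5
```

```bash
python3 g.py 466 -115.5 110 41.5
```

```text
1.1 [438.2 168.9 180.2] [-1.7998e+02 -9.0000e-02  7.3770e+01] F [0.9 0.2 0.2] M [ 0.02 -0.09 -0.01] gap 85.5 q [-45.  -4.  20. 110.   1.  73. -42.]
shift [-265.4  106.2   69.8] turn [-0.0008 -0.0015  0.5632]
```

>>> {"op": "move_arm", "data": {"increments": [[0,[-265,106,70],[0,0,0.563]],[0,[-265,106,70],[0,0,0.563]],[0,[-265,106,70],[0,0,0.563]],[0,[-265,106,70],[0,0,0.563]],[0,[-265,106,70],[0,0,0.563]],[0,[-265,106,70],[0,0,0.563]],[0,[-265,106,70],[0,0,0.563]],[0,[-265,106,70],[0,0,0.563]],[0,[-265,106,70],[0,0,0.563]],[0,[-265,106,70],[0,0,0.563]]]}}

```text
t: 2.1
tool_pos: [468.2, -111.0, 110.5]
orientation: [-179.9, -0.1, 42.0]
force: [0.3, 1.1, -0.4]
finger_gap: 85.5
```

```bash
python3 g.py 466 -115.5 110 41.5;  python3 g.py 466 -115.5 12 41.5
python3 - <<'E'
from h import *
ims=[]
for n in("top","side"):
    p,d=robot.read_camera(n); np.savez(n+"1",p=p,d=d); 
    c,r=proj(n,[466,-115.5,40]).astype(int); ims.append(cv2.resize(p[max(r-60,0):,:,::-1][:120,c-65:c+65],(390,360),interpolation=cv2.INTER_CUBIC)); print(c,r)
cv2.imwrite("pics/g1.png",np.hstack(ims))
E
```

```text
2.1 [ 468.2 -111.   110.5] [-1.7993e+02 -1.2000e-01  4.2040e+01] F [ 0.3  1.1 -0.4] M [-0.03  0.02 -0.01] gap 85.5 q [-27.   1.  38. 114.  -1.  65. -37.]
shift [-4.6  1.9  0.5] turn [-0.0012 -0.0021  0.0094]
2.1 [ 468.2 -111.   110.5] [-1.7993e+02 -1.2000e-01  4.2040e+01] F [ 0.3  1.1 -0.4] M [-0.03  0.02 -0.01] gap 85.5 q [-27.   1.  38. 114.  -1.  65. -37.]
shift [-4.8  2.  98.5] turn [-0.0012 -0.0021  0.0094]
307 220
279 254
```

View pics/g1.png

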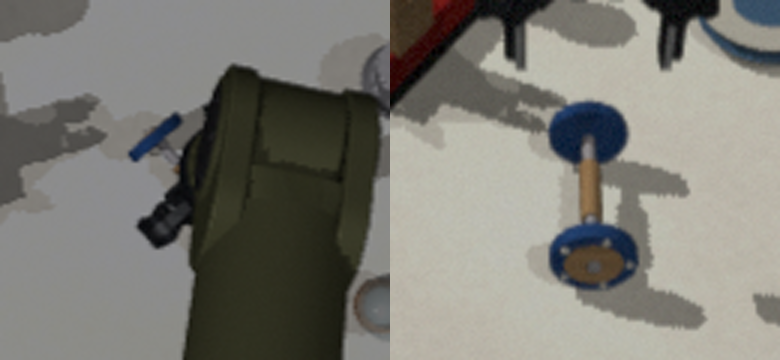

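Left panel: the arm covers the wheelset from the top. Right panel: the fingers at (515,60) and (668,60) straddle the sleeve at (590,185) evenly. Descending.

>>> {"op": "move_arm", "data": {"increments": [[0,[-5,2,30],[-0.001,-0.002,0]],[0,[-5,2,60],[-0.001,-0.002,0]],[0,[-5,2,85],[-0.001,-0.002,0]],[0,[-5,2,98],[-0.001,-0.002,0]],[0,[-5,2,98],[-0.001,-0.002,0]],[0,[-5,2,98],[-0.001,-0.002,0]]]}}

```text
t: 2.8
tool_pos: [466.3, -117.2, 13.1]
orientation: [180.0, -0.0, 41.9]
force: [0.6, -0.3, -0.1]
finger_gap: 85.4
```

```bash
python3 g.py 466 -115.5 12 41.5
python3 - <<'E'
from h import *
p,d=robot.read_camera("side"); np.savez("side2",p=p,d=d); cv2.imwrite("pics/g2.png",cv2.resize(p[194:314,214:344,::-1],(650,600),interpolation=cv2.INTER_CUBIC))
E
```

```text
2.8 [ 466.3 -117.2   13.1] [ 1.7995e+02 -1.0000e-02  4.1900e+01] F [ 0.6 -0.3 -0.1] M [-0.03  0.02 -0.  ] gap 85.4 q [-25.  10.  39. 120.  -8.  53. -30.]
shift [ 0.9 -1.5  1.1] turn [ 0.0008 -0.0002  0.007 ]
```

View pics/g2.png

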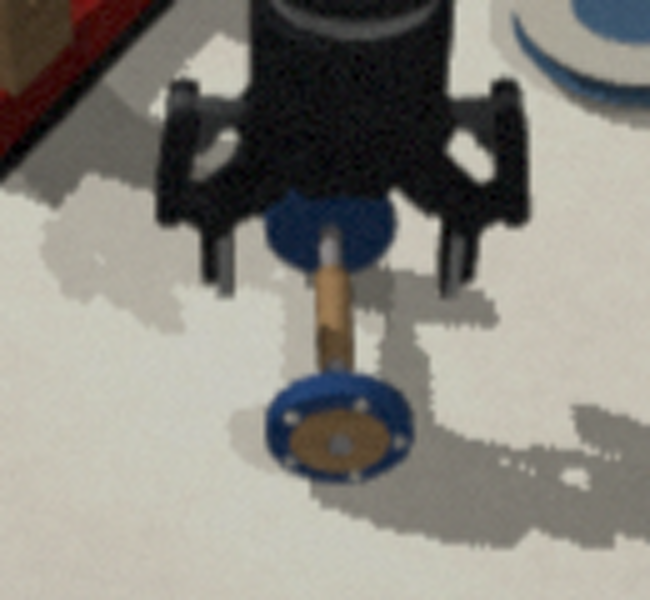

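Run:
```python
from h import *
for P in([466.3,-117.2,26],[466.3,-117.2,38],[466,-115.5,30],[466,-115.5,38]): print(P,(proj("side",P)-[214,194])*5)
import numpy as np
a=np.radians(41.5)
for s in(-25,0,25): print(s,(proj("side",[466+s*np.cos(a),-115.5+s*np.sin(a),36])-[214,194])*5)
# fingers depth points
f=np.load("side2.npz");P=cloud("side",f["d"]);d=f["d"]
for (u,v) in((227,280),(450,280),(333,317),(325,265),(335,368)):
    c,r=214+u//5,194+v//5; print((u,v),P[r,c].round(1),P[r-1,c].round(1))
```

```text
[466.3, -117.2, 26] [330.53473619 324.41172706]
[466.3, -117.2, 38] [331.59822681 305.78620951]
[466, -115.5, 30] [327.35354082 316.59089688]
[466, -115.5, 38] [328.04086455 304.13359119]
-25 [330.02492451 353.40550117]
0 [327.86818348 307.26332583]
25 [325.81394716 263.31417724]
(227, 280) [426.8 -92.   68.1] [427.3 -91.5  70.4]
(450, 280) [ 487.9 -160.2   68.5] [ 489.8 -158.7   68.9]
(333, 317) [ 463.  -119.1   36.4] [ 466.  -116.7   35.2]
(325, 265) [484.7 -98.6  34.7] [486.5 -97.   35.3]
(335, 368) [ 445.3 -136.4   33.9] [ 447.6 -134.6   33.5]
```

Run:
```python
from h import *
f=np.load("side2.npz");P=cloud("side",f["d"]);V=f["p"].max(2)
a=np.radians(41.9);q=P-[466.3,-117.2,0]
al=q[...,0]*np.cos(a)+q[...,1]*np.sin(a); j=-q[...,0]*np.sin(a)+q[...,1]*np.cos(a)
for r in range(232,258):
    c=slice(252,312,1)
    s=[(k,int(al[r,k]),int(j[r,k]),int(P[r,k,2]),V[r,k]) for k in (255,256,257,258,259,260,301,302,303,304,305,306,307)]
    print(r,(r-194)*5,*["%d:%d,%d,%d,%d"%t for t in s[2:6]+s[8:12]])
```

```text
232 190 257:3,49,104,23 258:6,47,101,12 259:4,45,102,15 260:-8,43,116,17 303:-14,-40,122,18 304:-8,-42,116,21 305:3,-47,104,20 306:2,-48,105,19
233 195 257:0,49,103,20 258:0,47,104,15 259:-8,45,113,17 260:-12,43,117,13 303:-15,-40,121,25 304:-13,-42,118,25 305:-11,-44,116,24 306:1,-48,103,18
234 200 257:-1,49,103,16 258:-10,47,112,19 259:-11,45,114,15 260:-14,43,116,14 303:-17,-39,120,21 304:-15,-42,117,24 305:-12,-44,115,22 306:-10,-46,113,15
235 205 257:-10,49,109,22 258:-12,47,112,15 259:-14,45,114,24 260:-13,43,112,17 303:-17,-40,116,13 304:-14,-42,113,16 305:-12,-44,111,18 306:-11,-47,111,23
236 210 257:-11,49,107,25 258:-10,47,107,13 259:-13,45,110,17 260:-12,43,109,18 303:-12,-41,109,24 304:-11,-43,108,21 305:-11,-45,108,16 306:-13,-46,110,18
237 215 257:-11,49,105,21 258:-12,47,106,21 259:-12,45,106,19 260:-12,43,106,18 303:-14,-41,108,21 304:-11,-43,105,19 305:-14,-45,108,19 306:-12,-47,106,14
238 220 257:-12,49,103,14 258:-12,47,103,20 259:-12,45,103,20 260:-13,43,104,28 303:-11,-41,102,19 304:-13,-43,104,18 305:-11,-45,103,18 306:-14,-47,106,16
239 225 257:-13,49,101,19 25
[... 2064 characters left out ...]
:-9,47,55,143 259:-12,45,58,142 260:-13,43,60,150 303:-11,-45,58,90 304:-13,-47,59,100 305:-10,-49,57,109 306:40,-61,0,122
254 300 257:35,49,0,196 258:36,47,0,193 259:36,45,0,197 260:35,42,0,195 303:38,-54,-2,120 304:37,-56,-1,122 305:38,-59,-2,125 306:36,-60,0,124
255 305 257:35,49,-2,199 258:34,47,0,201 259:36,45,-3,201 260:35,42,-2,199 303:34,-54,-1,126 304:36,-56,-2,127 305:34,-58,0,125 306:35,-61,-2,125
256 310 257:29,49,0,201 258:32,47,-2,201 259:30,45,0,200 260:30,42,0,201 303:32,-54,-2,123 304:32,-56,-2,125 305:31,-58,-1,126 306:32,-60,-1,123
257 315 257:28,49,-1,199 258:29,47,-2,199 259:29,45,-1,200 260:28,42,0,200 303:27,-53,0,127 304:29,-55,-1,127 305:27,-57,0,124 306:28,-60,0,126
```

The depth shows the open fingertips at z≈57. The reported TCP and the stated 13 mm swing put them at about 26. So I'll rise 40 mm, close on air, and measure where the closed tips really are.

>>> {"op": "move_arm", "data": {"increments": [[0,[0,0,-40],[0,0,0]],[220,[0,0,-40],[0,0,0]],[220,[0,0,-40],[0,0,0]],[220,[0,0,-40],[0,0,0]],[220,[0,0,-40],[0,0,0]],[220,[0,0,-40],[0,0,0]],[220,[0,0,-40],[0,0,0]],[220,[0,0,-40],[0,0,0]]]}}

```text
t: 3.65
tool_pos: [465.4, -117.4, 52.0]
orientation: [-180.0, 0.1, 41.9]
force: [-0.5, 0.2, 0.0]
finger_gap: 11.5
```

```bash
python3 g.py
cat > tip.py <<'E'
from h import *; import sys
p,d=robot.read_camera("side"); np.savez("side3",p=p,d=d); s=robot.get_state(); t=s["tool_pos"]
P=cloud("side",d); a=np.radians(s["orientation"][2]); q=P-t
al=q[...,0]*np.cos(a)+q[...,1]*np.sin(a); j=-q[...,0]*np.sin(a)+q[...,1]*np.cos(a)
m=(abs(al)<18)&(abs(j)<60)&(P[...,2]>42)&(d>0)&(P[...,2]<150)
for lo in range(42,130,6):
    k=m&(P[...,2]>=lo)&(P[...,2]<lo+6); 
    if k.sum()>2: print(lo,k.sum(),"j",np.percentile(j[k],[2,50,98]).round(1),"al",np.median(al[k]).round(1))
c,r=proj("side",t).astype(int); cv2.imwrite("pics/"+sys.argv[1],cv2.resize(p[max(r-70,0):r+50,c-65:c+65,::-1],(520,480),interpolation=cv2.INTER_CUBIC))
E
python3 tip.py g3.png
```

```text
3.65 [ 465.4 -117.4   52. ] [-1.7999e+02  6.0000e-02  4.1870e+01] F [-0.5  0.2  0. ] M [ 0.    0.04 -0.02] gap 11.5 q [-27.   6.  40. 118.  -4.  58. -33.]
78 10 j [-11.3   0.1  12.3] al -10.3
84 24 j [-16.8  -6.   16.5] al -8.9
90 30 j [-18.2  -6.2  18.6] al -8.9
96 30 j [-17.9   7.   18.7] al -8.4
102 27 j [-18.7   7.2  18.9] al -9.1
108 31 j [-18.5   7.3  19.1] al -9.0
114 29 j [-12.9  -6.5  19.2] al -10.0
120 41 j [-32.   -7.8  26. ] al -11.6
126 78 j [-38.2  -8.3  36. ] al -12.0
```

View pics/g3.png

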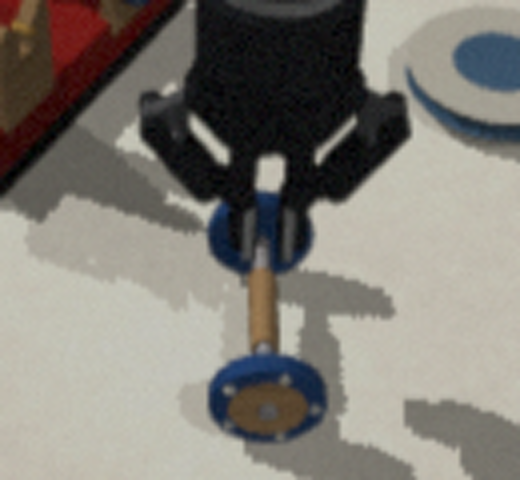

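View shows the closed fingers centred over the axle, with tips at about z=83 while the TCP reads 52.0. The real fingertips are therefore about 31 mm above the reported TCP along the tool axis, so I'll allow for that: reported z ≈ -20 for the grasp.

```bash
python3 g.py 466 -115.5 -20 41.5
```

```text
3.7 [ 465.4 -117.4   52.1] [-1.7999e+02  5.0000e-02  4.1870e+01] F [-0.5  1.   0.3] M [ 0.06 -0.   -0.04] gap 12.1 q [-27.   6.  40. 118.  -4.  58. -33.]
shift [ 1.8 -1.  72.1] turn [-0.0001  0.0009  0.0064]
```

>>> {"op": "move_arm", "data": {"increments": [[0,[1,-1,0],[0,0.001,0]],[0,[1,-1,0],[0,0.001,0]],[0,[1,-1,0],[0,0.001,0]],[0,[1,-1,0],[0,0.001,0]],[0,[1,-1,0],[0,0.001,0]],[0,[1,-1,20],[0,0.001,0]],[0,[1,-1,40],[0,0.001,0]],[0,[1,-1,55],[0,0.001,0]],[0,[1,-1,60],[0,0.001,0]],[0,[1,-1,60],[0,0.001,0]]]}}

```text
t: 4.7
tool_pos: [465.1, -116.0, -8.1]
orientation: [-180.0, 0.0, 41.9]
force: [0.9, -0.1, 0.3]
finger_gap: 85.2
```

>>> {"op": "move_arm", "data": {"increments": [[0,[0,0,6],[0,0,0]],[0,[0,0,11],[0,0,0]],[0,[0,0,11],[0,0,0]],[255,[0,0,11],[0,0,0]],[255,[0,0,11],[0,0,0]],[255,[0,0,11],[0,0,0]],[255,[0,0,11],[0,0,0]],[255,[0,0,11],[0,0,0]],[255,[0,0,11],[0,0,0]],[255,[0,0,11],[0,0,0]]]}}

```text
t: 5.7
tool_pos: [465.9, -116.0, -18.4]
orientation: [180.0, -0.1, 41.9]
force: [-1.2, 0.6, 2.9]
finger_gap: 14.0
```

```bash
python3 g.py;  python3 tip.py g4.png
```

```text
5.7 [ 465.9 -116.   -18.4] [ 1.7998e+02 -5.0000e-02  4.1870e+01] F [-1.2  0.6  2.9] M [0.05 0.1  0.05] gap 14.0 q [-24.  13.  38. 121. -11.  49. -28.]
42 23 j [-17.   -8.2  16.1] al -9.6
48 27 j [-25.7  -9.8  30.2] al -12.3
54 47 j [-36.7   9.   35.8] al -12.2
60 124 j [-39.7   9.1  38.9] al -8.2
66 86 j [-43.5  -9.1  44.6] al -11.2
72 49 j [-47.1  -8.7  48. ] al -12.6
78 84 j [-50.6   6.8  50. ] al -12.2
84 75 j [-54.   -2.4  54. ] al -12.4
90 77 j [-56.7   3.9  57.9] al -12.8
96 121 j [-56.9   0.3  57. ] al -11.4
102 136 j [-59.1   1.5  59.8] al -8.4
108 105 j [-53.8   2.7  52. ] al -10.2
114 89 j [-45.   14.6  44. ] al -11.5
120 41 j [-40.3  28.4  40.1] al -10.8
126 21 j [-37.6  30.4  38.1] al -9.8
```

View pics/g4.png

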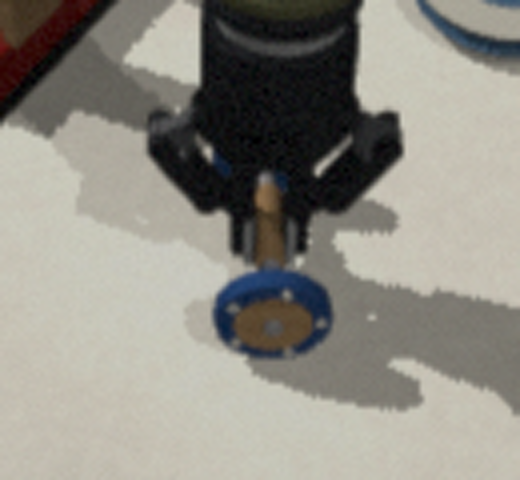

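Gripped on the sleeve (gap 14.0), with the near wheel at (272,315). Lifting.

>>> {"op": "move_arm", "data": {"increments": [[255,[0,0,-5],[0,0,0]],[255,[0,0,-15],[0,0,0]],[255,[0,0,-35],[0,0,0]],[255,[0,0,-60],[0,0,0]],[255,[0,0,-85],[0,0,0]],[255,[0,0,-110],[0,0,0]],[255,[0,0,-125],[0,0,0]],[255,[0,0,-130],[0,0,0]],[255,[0,0,-130],[0,0,0]]]}}

```text
t: 6.65
tool_pos: [465.9, -116.0, 112.0]
orientation: [180.0, -0.1, 41.9]
force: [0.6, -0.1, -1.4]
finger_gap: 14.3
```

```bash
python3 g.py 484 136.8 110 101.6
```

```text
6.65 [ 465.9 -116.   112. ] [ 1.7996e+02 -1.1000e-01  4.1880e+01] F [ 0.6 -0.1 -1.4] M [ 0.03 -0.04  0.03] gap 14.3 q [-28.   1.  40. 114.  -0.  65. -36.]
shift [ 182.2 -176.1    2.2] turn [ 0.0017 -0.0014 -1.0423]
```

>>> {"op": "move_arm", "data": {"increments": [[255,[12,-12,0],[0,0,-0.08]],[255,[36,-35,0],[0,0,-0.21]],[255,[64,-62,0],[0,0,-0.35]],[255,[92,-89,1],[0,0,-0.49]],[255,[120,-116,1],[0,0,-0.63]],[255,[146,-141,2],[0.001,0,-0.77]],[255,[166,-160,2],[0.001,-0.001,-0.9]],[255,[178,-172,2],[0.0015,-0.001,-1.0]],[255,[182,-176,2],[0.0017,-0.0014,-1.0423]],[255,[182,-176,2],[0.0017,-0.0014,-1.0423]]]}}

```text
t: 7.65
tool_pos: [482.5, 137.4, 107.9]
orientation: [-179.8, 0.1, 101.7]
force: [0.1, -1.2, -2.1]
finger_gap: 14.3
```

>>> {"op": "move_arm", "data": {"increments": [[255,[0,0,0],[0,0,0]],[255,[0,0,0],[0,0,0]]]}}

```text
t: 7.85
tool_pos: [483.3, 135.5, 108.9]
orientation: [-179.9, 0.0, 101.5]
force: [0.7, -0.4, -2.3]
finger_gap: 14.0
```

```bash
python3 g.py 484 136.8 110 101.6
python3 - <<'E'
from h import *
s=robot.get_state(); t=s["tool_pos"]; a=np.radians(s["orientation"][2])
for n in("top","side"):
    p,d=robot.read_camera(n); np.savez(n+"5",p=p,d=d); P=cloud(n,d); h=cv2.cvtColor(p,cv2.COLOR_RGB2HSV); H,S=h[...,0],h[...,1]
    q=P-[t[0],t[1],t[2]+48.4]; al=q[...,0]*np.cos(a)+q[...,1]*np.sin(a); j=-q[...,0]*np.sin(a)+q[...,1]*np.cos(a)
    for sg in(-1,1):
        k=(H>98)&(H<128)&(S>110)&(abs(al*sg-57)<25)&(abs(j)<45)&(abs(q[...,2])<45)
        if k.sum(): print(n,sg,k.sum(),"al",np.percentile(al[k],[3,50,97]).round(1),"j",np.percentile(j[k],[2,98]).round(1),"z",np.percentile(P[k][:,2],[2,98]).round(1))
    if n=="side":
        c,r=proj(n,[484,137,120]).astype(int); cv2.imwrite("pics/g5.png",cv2.resize(p[max(r-75,0):r+75,c-75:c+75,::-1],(600,600),interpolation=cv2.INTER_CUBIC)); print("crop",c-75,r-75)
E
```

```text
7.85 [483.3 135.5 108.9] [-1.7985e+02  3.0000e-02  1.0147e+02] F [ 0.7 -0.4 -2.3] M [0.01 0.02 0.02] gap 14.0 q [-43.   4.  25. 111.  -2.  65.  -5.]
shift [ 1.2  0.9 -1.1] turn [-0.0025  0.0006 -0.0023]
top -1 98 al [-59.9 -55.1 -50.7] j [-25.4  29.8] z [162.5 187.8]
side -1 147 al [-63.  -59.3 -51.9] j [-19.2  30.3] z [134.6 185.7]
side 1 165 al [50.4 52.5 60. ] j [-6.4 30.2] z [134.6 180.2]
crop 127 97
```

View pics/g5.png

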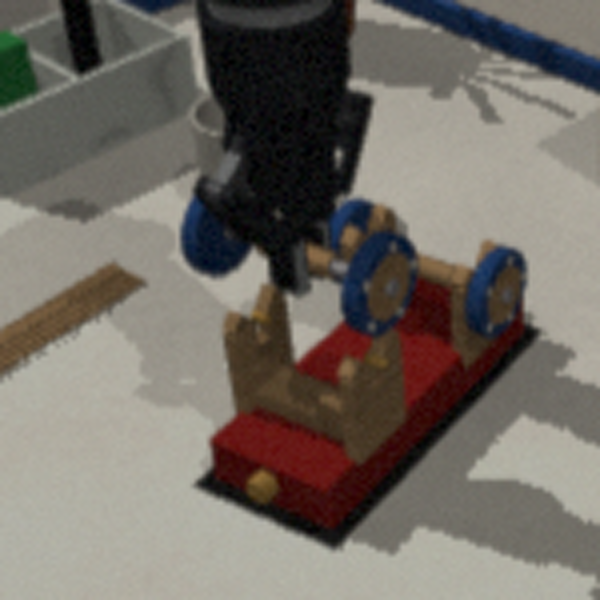

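The side view shows the wheelset level at (310,255), above the empty posts at (260,320) and (385,370). Depth puts its wheels symmetric about the grip (±51 inner faces), so I'll align with the slots and go down to just over the V.

>>> {"op": "move_arm", "data": {"increments": [[255,[1,1,0],[-0.0025,0,-0.002]],[255,[1,1,5],[-0.0025,0,-0.002]],[255,[1,1,15],[-0.0025,0,-0.002]],[255,[1,1,25],[-0.0025,0,-0.002]],[255,[1,1,33],[-0.0025,0,-0.002]],[255,[1,1,38],[-0.0025,0,-0.002]],[255,[1,1,40],[-0.0025,0,-0.002]],[255,[1,1,40],[-0.0025,0,-0.002]],[255,[1,1,40],[-0.0025,0,-0.002]]]}}

```text
t: 8.85
tool_pos: [484.3, 136.3, 69.2]
orientation: [180.0, 0.1, 101.6]
force: [0.2, -5.8, -3.2]
finger_gap: 14.1
```

```bash
python3 g.py 484 136.5 68 101.6
python3 - <<'E'
from h import *
p,d=robot.read_camera("side"); np.savez("side6",p=p,d=d)
c,r=proj("side",[484,137,100]).astype(int); cv2.imwrite("pics/g6.png",cv2.resize(p[r-50:r+50,c-60:c+60,::-1],(720,600),interpolation=cv2.INTER_CUBIC)); print("crop",c-60,r-50)
E
```

```text
8.85 [484.3 136.3  69.2] [1.7999e+02 9.0000e-02 1.0165e+02] F [ 0.2 -5.8 -3.2] M [-1.17 -0.14 -0.04] gap 14.1 q [-42.   7.  25. 114.  -3.  60.  -4.]
shift [ 0.2 -0.3  1.2] turn [0.0001 0.0016 0.0008]
crop 143 129
```

View pics/g6.png

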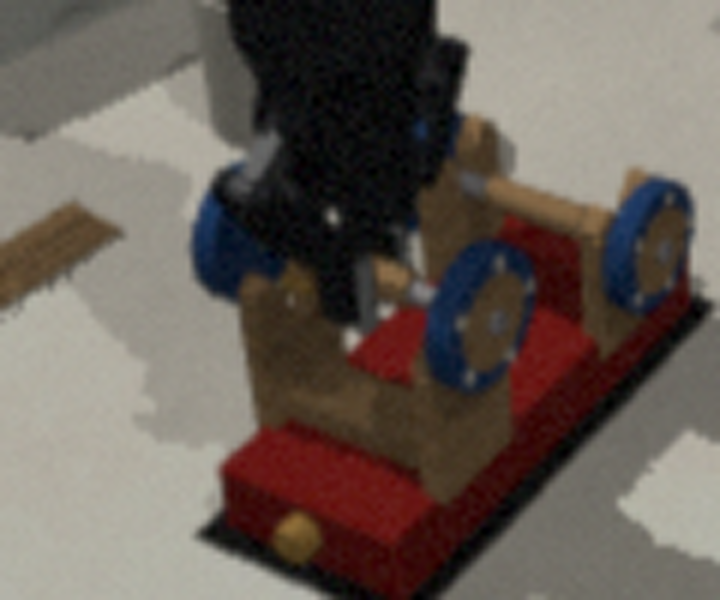

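The sideways force (-5.8 N in y) says the -y wheel's inner face is rubbing on its post. I'll shift toward -y until it is free.

>>> {"op": "move_arm", "data": {"increments": [[255,[-1,0,0],[0,0,0]],[255,[-1,0,0],[0,0,0]],[255,[-1,0,0],[0,0,0]]]}}

```text
t: 9.2
tool_pos: [484.5, 136.3, 69.5]
orientation: [180.0, 0.0, 101.7]
force: [0.1, -4.9, -2.2]
finger_gap: 14.1
```

```bash
python3 g.py 484 136.5 68 101.6
```

```text
9.2 [484.5 136.3  69.5] [1.7996e+02 3.0000e-02 1.0169e+02] F [ 0.1 -4.9 -2.2] M [-1.05 -0.04 -0.08] gap 14.1 q [-42.   7.  25. 114.  -3.  60.  -4.]
shift [ 0.3 -0.4  1.5] turn [0.0007 0.0004 0.0016]
```

>>> {"op": "move_arm", "data": {"increments": [[255,[-1,0,0],[0,0,0]],[255,[-1,0,0],[0,0,0]],[255,[-1,0,0],[0,0,0]]]}}

```text
t: 9.5
tool_pos: [484.9, 136.2, 69.6]
orientation: [179.9, -0.0, 101.7]
force: [0.7, -3.1, -1.5]
finger_gap: 14.3
```

```bash
python3 g.py 484 136.5 68 101.6
```

```text
9.5 [484.9 136.2  69.6] [ 1.7992e+02 -2.0000e-02  1.0173e+02] F [ 0.7 -3.1 -1.5] M [-0.62  0.01 -0.02] gap 14.3 q [-42.   7.  25. 114.  -3.  60.  -4.]
shift [ 0.5 -0.8  1.6] turn [ 0.0014 -0.0004  0.0022]
```

>>> {"op": "move_arm", "data": {"increments": [[255,[-1,0,0],[0,0,0]],[255,[-2,0,0],[0,0,0]],[255,[-2,0,0],[0,0,0]],[255,[-2,0,0],[0,0,0]]]}}

```text
t: 9.9
tool_pos: [485.3, 135.2, 69.6]
orientation: [179.9, -0.1, 101.8]
force: [-0.3, 2.7, -1.7]
finger_gap: 14.2
```

>>> {"op": "move_arm", "data": {"increments": [[255,[-1,0,0],[0,0,0]],[255,[-2,0,0],[0,0,0]],[255,[-2,0,0],[0,0,0]],[255,[-2,0,0],[0,0,0]]]}}

```text
t: 10.3
tool_pos: [485.2, 134.7, 69.5]
orientation: [179.9, -0.2, 101.8]
force: [0.1, 6.7, -3.0]
finger_gap: 13.9
```

```bash
python3 g.py 484 136.5 68 101.6
```

```text
10.3 [485.2 134.7  69.5] [179.91  -0.18 101.8 ] F [ 0.1  6.7 -3. ] M [ 1.53  0.12 -0.02] gap 13.9 q [-42.   7.  25. 114.  -4.  60.  -3.]
shift [ 2.  -0.8  1.5] turn [ 0.0016 -0.0032  0.0035]
```

Now the force points the other way after about 1 mm, much less play than the 6 mm expected. I'll measure wheels against posts in both cameras.

```bash
cat > rel.py <<'E'
from h import *; import sys
a=np.radians(11.6); ex=np.array([np.cos(a),np.sin(a),0]); ey=np.array([-np.sin(a),np.cos(a),0]); C=np.array([484,136.5,0])
for n in("top","side"):
    p,d=robot.read_camera(n); np.savez(n+"7",p=p,d=d); P=cloud(n,d); h=cv2.cvtColor(p,cv2.COLOR_RGB2HSV); H,S,V=[h[...,i] for i in range(3)]
    X=(P-C)@ex; Y=(P-C)@ey; Z=P[...,2]; near=(abs(X)<40)&(abs(Y)<75)&(Z>45)&(Z<165)&(d>0)
    for nm,m in(("blue",(H>98)&(H<128)&(S>110)),("wood",(H>7)&(H<25)&(S>50)&(V>60))):
        for sg in(-1,1):
            k=near&m&(Y*sg>30)
            if k.sum()>8: print(n,nm,sg,k.sum(),"X",np.percentile(X[k],[3,97]).round(1),"Y",np.percentile(Y[k],[3,25,50,75,97]).round(1),"Z",np.percentile(Z[k],[3,97]).round(1))
    if n=="side" and len(sys.argv)>1:
        c,r=proj(n,[484,137,100]).astype(int); cv2.imwrite("pics/"+sys.argv[1],cv2.resize(p[r-40:r+40,c-50:c+50,::-1],(750,600),interpolation=cv2.INTER_CUBIC))
E
python3 rel.py g7.png
```

```text
top blue -1 90 X [-28.5  24.8] Y [-62.1 -59.7 -57.2 -54.8 -52.7] Z [123.3 147.2]
side blue -1 141 X [-30.4  20. ] Y [-64.9 -63.9 -62.1 -58.5 -54.9] Z [ 95.5 145.1]
side blue 1 119 X [-29.5   1.7] Y [48.5 49.4 50.3 52.3 57.5] Z [100.7 139.4]
side wood -1 250 X [-24.9  19.5] Y [-65.9 -64.5 -48.4 -47.  -39.2] Z [ 46.3 130.5]
side wood 1 165 X [-25.2  16.5] Y [32.7 37.5 39.  43.  47.2] Z [ 45.6 105.2]
```

View pics/g7.png

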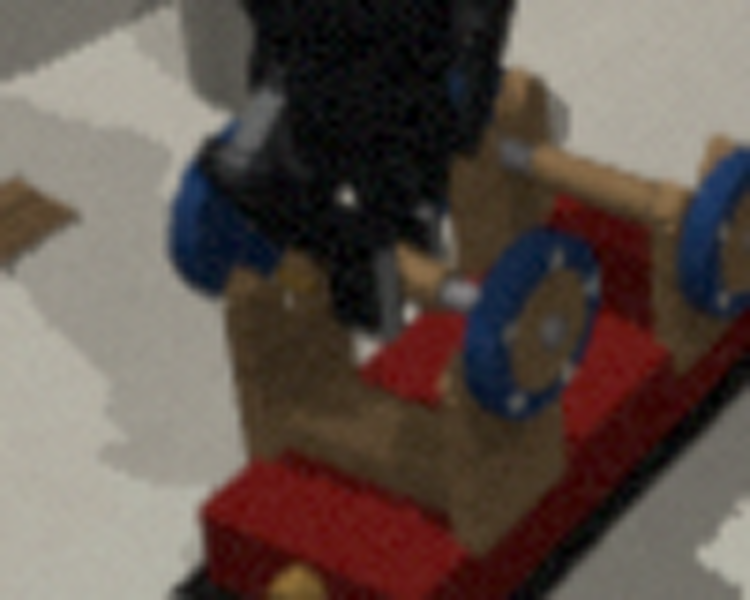

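The side view shows the wheelset over the V notches with both wheels outside the posts. The wheels sit about 1 mm toward -y relative to the posts. Going back to the balance point.

>>> {"op": "move_arm", "data": {"increments": [[255,[1,-0.5,0],[0,-0.002,0.002]],[255,[2,-0.5,0],[0,-0.002,0.002]],[255,[2.7,-0.5,0],[0,-0.002,0.002]],[255,[2.7,-0.5,0],[0,-0.002,0.002]],[255,[2.7,-0.5,0],[0,-0.002,0.002]]]}}

```text
t: 10.9
tool_pos: [484.6, 134.7, 69.5]
orientation: [179.9, 0.1, 101.6]
force: [-0.1, 4.7, -1.6]
finger_gap: 14.7
```

```bash
python3 g.py 484 136.5 68 101.6
```

```text
10.9 [484.6 134.7  69.5] [1.7993e+02 9.0000e-02 1.0159e+02] F [-0.1  4.7 -1.6] M [0.89 0.06 0.01] gap 14.7 q [-42.   7.  25. 114.  -3.  60.  -4.]
shift [ 1.9 -0.2  1.5] turn [ 0.0012  0.0016 -0.0002]
```

>>> {"op": "move_arm", "data": {"increments": [[255,[1,0,0],[0,0,0]],[255,[1.5,0,0],[0,0,0]],[255,[1.5,0,0],[0,0,0]],[255,[1.5,0,0],[0,0,0]],[255,[1.5,0,0],[0,0,0]]]}}

```text
t: 11.4
tool_pos: [484.1, 135.2, 69.3]
orientation: [180.0, 0.2, 101.6]
force: [-0.1, 0.4, -1.3]
finger_gap: 13.9
```

```bash
python3 g.py 484 136.5 68 101.6
```

```text
11.4 [484.1 135.2  69.3] [1.7997e+02 1.6000e-01 1.0157e+02] F [-0.1  0.4 -1.3] M [0.11 0.03 0.06] gap 13.9 q [-42.   7.  25. 114.  -3.  60.  -4.]
shift [1.3 0.1 1.3] turn [ 0.0005  0.0027 -0.0005]
```

Lateral force is now about zero. Descending gently into the V.

>>> {"op": "move_arm", "data": {"increments": [[255,[0,0,2],[0,0.002,0]],[255,[0,0,4],[0,0.002,0]],[255,[0,0,6],[0,0.002,0]],[255,[0,0,8],[0,0.002,0]],[255,[0,0,10],[0,0.002,0]],[255,[0,0,10],[0,0.002,0]]]}}

```text
t: 12.0
tool_pos: [484.0, 135.6, 59.0]
orientation: [180.0, 0.0, 101.6]
force: [-0.4, -0.7, -1.1]
finger_gap: 14.3
```

```bash
python3 g.py 484 136.5 50 101.6
```

```text
12.0 [484.  135.6  59. ] [1.7998e+02 3.0000e-02 1.0159e+02] F [-0.4 -0.7 -1.1] M [-0.12  0.01 -0.04] gap 14.3 q [-42.   8.  25. 114.  -4.  59.  -4.]
shift [0.9 0.2 9. ] turn [ 0.0003  0.0005 -0.0002]
```

>>> {"op": "move_arm", "data": {"increments": [[255,[0,0,1],[0,0,0]],[255,[0,0,2],[0,0,0]],[255,[0,0,3],[0,0,0]],[255,[0,0,4],[0,0,0]],[255,[0,0,5],[0,0,0]],[255,[0,0,5],[0,0,0]]]}}

```text
t: 12.6
tool_pos: [484.2, 135.7, 54.3]
orientation: [180.0, 0.0, 101.6]
force: [0.2, -0.2, -1.8]
finger_gap: 13.8
```

```bash
python3 g.py
```

```text
12.6 [484.2 135.7  54.3] [1.7995e+02 1.0000e-02 1.0159e+02] F [ 0.2 -0.2 -1.8] M [-0.22 -0.07 -0.01] gap 13.8 q [-42.   8.  25. 114.  -4.  58.  -4.]
```

>>> {"op": "move_arm", "data": {"increments": [[255,[0,0,1],[0,0,0]],[255,[0,0,2],[0,0,0]],[255,[0,0,3],[0,0,0]],[255,[0,0,3],[0,0,0]]]}}

```text
t: 13.0
tool_pos: [484.3, 135.8, 51.3]
orientation: [179.9, 0.0, 101.6]
force: [0.6, -1.2, -0.5]
finger_gap: 14.0
```

```bash
python3 g.py
```

```text
13.0 [484.3 135.8  51.3] [1.7994e+02 1.0000e-02 1.0159e+02] F [ 0.6 -1.2 -0.5] M [-0.24 -0.05 -0.01] gap 14.0 q [-42.   8.  25. 115.  -4.  58.  -3.]
```

>>> {"op": "move_arm", "data": {"increments": [[255,[-0.3,0,1],[0,0,0]],[255,[-0.3,0,2],[0,0,0]],[255,[-0.3,0,3],[0,0,0]],[255,[-0.3,0,3],[0,0,0]]]}}

```text
t: 13.4
tool_pos: [484.7, 135.8, 49.0]
orientation: [179.9, -0.0, 101.6]
force: [-0.2, -1.2, 4.2]
finger_gap: 14.0
```

```bash
python3 g.py
```

```text
13.4 [484.7 135.8  49. ] [ 1.799e+02 -1.000e-02  1.016e+02] F [-0.2 -1.2  4.2] M [-0.18  0.01  0.1 ] gap 14.0 q [-42.   8.  25. 115.  -4.  58.  -3.]
```

>>> {"op": "move_arm", "data": {"increments": [[255,[0,0,1],[0,0,0]],[255,[0,0,2],[0,0,0]],[255,[0,0,2],[0,0,0]]]}}

```text
t: 13.7
tool_pos: [484.8, 135.8, 47.0]
orientation: [179.9, -0.0, 101.6]
force: [-0.5, -1.1, 4.8]
finger_gap: 14.0
```

```bash
python3 g.py
```

```text
13.7 [484.8 135.8  47. ] [ 1.7989e+02 -2.0000e-02  1.0160e+02] F [-0.5 -1.1  4.8] M [-0.26  0.07  0.1 ] gap 14.0 q [-42.   9.  25. 115.  -4.  57.  -3.]
```

>>> {"op": "move_arm", "data": {"increments": [[255,[0,0,1],[0,0,0]],[255,[0,0,2],[0,0,0]],[255,[0,0,2],[0,0,0]]]}}

```text
t: 14.0
tool_pos: [484.7, 135.8, 44.8]
orientation: [179.9, -0.0, 101.6]
force: [0.5, 0.2, 3.8]
finger_gap: 14.2
```

```bash
python3 g.py
```

```text
14.0 [484.7 135.8  44.8] [ 1.7989e+02 -1.0000e-02  1.0161e+02] F [0.5 0.2 3.8] M [-0.16 -0.09  0.12] gap 14.2 q [-42.   9.  25. 115.  -4.  57.  -3.]
```

>>> {"op": "move_arm", "data": {"increments": [[255,[0,0,1],[0,0,0]],[255,[0,0,2],[0,0,0]],[255,[0,0,2],[0,0,0]]]}}

```text
t: 14.3
tool_pos: [484.7, 135.7, 42.3]
orientation: [179.9, 0.0, 101.6]
force: [1.9, 0.5, 1.0]
finger_gap: 13.8
```

```bash
python3 g.py
```

```text
14.3 [484.7 135.7  42.3] [179.89   0.   101.6 ] F [1.9 0.5 1. ] M [-0.02 -0.5   0.09] gap 13.8 q [-42.   9.  25. 115.  -5.  57.  -3.]
```

>>> {"op": "move_arm", "data": {"increments": [[255,[0,0,1],[0,0,0]],[255,[0,0,2],[0,0,0]],[255,[0,0,2],[0,0,0]]]}}

```text
t: 14.6
tool_pos: [484.7, 135.7, 40.2]
orientation: [179.9, 0.0, 101.6]
force: [3.3, 0.1, -1.2]
finger_gap: 14.3
```

```bash
python3 g.py
```

```text
14.6 [484.7 135.7  40.2] [1.7989e+02 1.0000e-02 1.0160e+02] F [ 3.3  0.1 -1.2] M [ 0.08 -0.82  0.09] gap 14.3 q [-42.   9.  25. 115.  -5.  56.  -3.]
```

>>> {"op": "move_arm", "data": {"increments": [[255,[0,0,1],[0,0,0]],[255,[0,0,2],[0,0,0]],[255,[0,0,2],[0,0,0]]]}}

```text
t: 14.9
tool_pos: [484.7, 135.6, 38.2]
orientation: [179.9, 0.0, 101.6]
force: [5.3, 1.1, -2.4]
finger_gap: 13.9
```

```bash
python3 g.py
```

```text
14.9 [484.7 135.6  38.2] [1.7990e+02 1.0000e-02 1.0159e+02] F [ 5.3  1.1 -2.4] M [ 0.15 -1.03  0.11] gap 13.9 q [-42.   9.  25. 115.  -5.  56.  -3.]
```

>>> {"op": "move_arm", "data": {"increments": [[255,[0,1,1],[0,0,0]],[255,[0,1.5,1.5],[0,0,0]],[255,[0,1.5,1.5],[0,0,0]]]}}

```text
t: 15.2
tool_pos: [484.8, 135.6, 36.4]
orientation: [-179.9, 0.0, 101.6]
force: [0.6, -0.0, -1.1]
finger_gap: 13.8
```

```bash
python3 g.py
```

```text
15.2 [484.8 135.6  36.4] [-1.7993e+02  2.0000e-02  1.0159e+02] F [ 0.6 -0.  -1.1] M [-0.03 -0.25  0.03] gap 13.8 q [-42.  10.  25. 115.  -5.  56.  -3.]
```

>>> {"op": "move_arm", "data": {"increments": [[255,[0,0,0.7],[0,0,0]],[255,[0,0,1.5],[0,0,0]],[255,[0,0,1.5],[0,0,0]]]}}

```text
t: 15.5
tool_pos: [485.3, 135.7, 35.5]
orientation: [-180.0, -0.0, 101.6]
force: [-0.6, -0.3, 1.5]
finger_gap: 14.2
```

```bash
python3 g.py
```

```text
15.5 [485.3 135.7  35.5] [-179.99   -0.    101.58] F [-0.6 -0.3  1.5] M [-0.07  0.21  0.04] gap 14.2 q [-42.  10.  25. 115.  -5.  56.  -3.]
```

>>> {"op": "move_arm", "data": {"increments": [[255,[0,0,0.5],[0,0,0]],[255,[0,0,1],[0,0,0]],[255,[0,0,1],[0,0,0]]]}}

```text
t: 15.8
tool_pos: [485.9, 136.0, 35.3]
orientation: [179.9, -0.0, 101.6]
force: [-3.2, -0.8, 7.3]
finger_gap: 13.7
```

```bash
python3 g.py
```

```text
15.8 [485.9 136.   35.3] [ 1.7994e+02 -3.0000e-02  1.0158e+02] F [-3.2 -0.8  7.3] M [-0.19  0.56 -0.02] gap 13.7 q [-42.  10.  25. 115.  -5.  56.  -3.]
```

>>> {"op": "move_arm", "data": {"increments": [[255,[0,0,0.5],[0,0,0]],[255,[0,0,1],[0,0,0]],[255,[0,0,1],[0,0,0]]]}}

```text
t: 16.1
tool_pos: [486.4, 136.1, 35.2]
orientation: [179.9, -0.0, 101.6]
force: [-4.3, -1.2, 14.3]
finger_gap: 14.0
```

```bash
python3 g.py
```

```text
16.1 [486.4 136.1  35.2] [ 1.7989e+02 -5.0000e-02  1.0158e+02] F [-4.3 -1.2 14.3] M [-0.32  0.83 -0.07] gap 14.0 q [-42.  10.  25. 115.  -5.  56.  -3.]
```

Firm stop at reported z 35.2–35.4. That is 14 mm below where the clips were first met (about 49.4), as expected for the slot bottoms. I'll ease off a little and hold at about 10 N.

>>> {"op": "move_arm", "data": {"increments": [[255,[0,-0.5,-0.4],[0,0,0]],[255,[0,-1,-0.5],[0,0,0]],[255,[0,-1,-0.5],[0,0,0]],[255,[0,-1,-0.5],[0,0,0]]]}}

```text
t: 16.5
tool_pos: [486.4, 136.1, 35.4]
orientation: [179.8, -0.0, 101.6]
force: [0.3, -1.5, 7.0]
finger_gap: 14.2
```

```bash
python3 g.py
```

```text
16.5 [486.4 136.1  35.4] [ 1.7976e+02 -3.0000e-02  1.0158e+02] F [ 0.3 -1.5  7. ] M [-0.11 -0.02  0.01] gap 14.2 q [-42.  10.  25. 115.  -5.  56.  -3.]
```

>>> {"op": "move_arm", "data": {"increments": [[255,[0,0,0.3],[0,0,0]],[255,[0,0,0.5],[0,0,0]],[255,[0,0,0.5],[0,0,0]],[255,[0,0,0.5],[0,0,0]],[255,[0,0,0.5],[0,0,0]],[255,[0,0,0.5],[0,0,0]],[255,[0,0,0.5],[0,0,0]],[255,[0,0,0.5],[0,0,0]]]}}

```text
t: 17.3
tool_pos: [486.5, 136.1, 35.3]
orientation: [179.8, -0.0, 101.6]
force: [-1.3, -1.5, 10.3]
finger_gap: 14.0
```

```bash
python3 g.py; python3 rel.py g8.png
```

```text
17.3 [486.5 136.1  35.3] [ 1.7976e+02 -4.0000e-02  1.0158e+02] F [-1.3 -1.5 10.3] M [-0.15  0.28 -0.01] gap 14.0 q [-42.  10.  25. 115.  -5.  56.  -3.]
top blue -1 86 X [-27.  26.] Y [-60.6 -58.2 -55.7 -53.4 -51.1] Z [ 86.7 114.3]
top wood -1 37 X [-24.5  17.7] Y [-45.5 -43.2 -41.3 -39.5 -33.1] Z [ 50.5 108.2]
side blue -1 135 X [-29.   14.6] Y [-63.8 -62.6 -60.2 -56.8 -52.7] Z [ 64.7 112.2]
side blue 1 53 X [-28.3   0.1] Y [50.5 52.2 55.2 57.4 60.3] Z [ 76.  112.2]
side wood -1 191 X [-24.7  16.8] Y [-65.  -63.9 -48.2 -42.6 -38.1] Z [ 48.8 106.7]
side wood 1 92 X [-25.1   6.3] Y [31.7 37.5 39.1 42.8 46.4] Z [ 45.3 102.3]
```

View pics/g8.png

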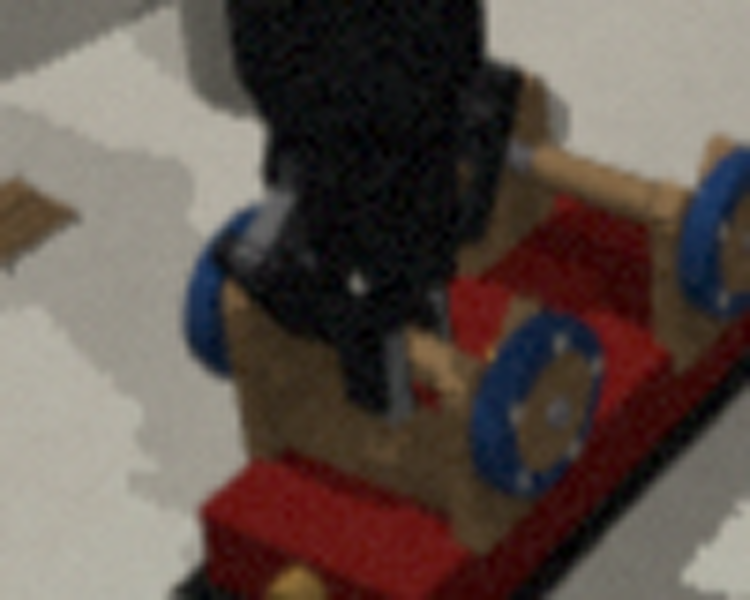

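Seated: the wheel tops are level on both sides (112.2 and 112.2), the brass clip shows above the axle at (492,352), and 10.3 N is held. Releasing.

>>> {"op": "move_arm", "data": {"increments": [[255,[0,0.2,-0.7],[0,0,0]],[120,[0,0.2,-0.8],[0,0,0]],[100,[0,0.2,-0.8],[0,0,0]],[100,[0,0.2,-0.8],[0,0,0]],[100,[0,0.2,-0.8],[0,0,0]],[100,[0,0.2,-0.8],[0,0,0]]]}}

```text
t: 18.0
tool_pos: [484.8, 135.6, 34.0]
orientation: [180.0, 0.0, 101.6]
force: [-0.1, -0.6, -0.1]
finger_gap: 51.6
```

```bash
python3 g.py
```

```text
18.0 [484.8 135.6  34. ] [1.7997e+02 1.0000e-02 1.0160e+02] F [-0.1 -0.6 -0.1] M [-0.06  0.02 -0.01] gap 51.6 q [-42.  10.  25. 115.  -5.  56.  -3.]
```

>>> {"op": "move_arm", "data": {"increments": [[100,[0,0,-10],[0,0,0]],[100,[0,0,-30],[0,0,0]],[100,[0,0,-60],[0,0,0]],[100,[0,0,-100],[0,0,0]],[100,[0,0,-140],[0,0,0]],[100,[0,0,-160],[0,0,0]],[100,[0,0,-160],[0,0,0]],[100,[0,0,-160],[0,0,0]]]}}

```text
t: 18.8
tool_pos: [484.9, 135.6, 194.7]
orientation: [179.9, -0.0, 101.6]
force: [0.1, 0.3, -0.4]
finger_gap: 51.9
```

```bash
python3 g.py; python3 rel.py g9.png
```

```text
18.8 [484.9 135.6 194.7] [ 1.7989e+02 -2.0000e-02  1.0159e+02] F [ 0.1  0.3 -0.4] M [-0.03  0.01 -0.02] gap 51.9 q [-43.   0.  25. 105.  -0.  75.  -7.]
top blue -1 89 X [-26.9  25.4] Y [-60.8 -58.4 -55.8 -53.2 -50.2] Z [ 85.5 113. ]
top wood -1 73 X [-24.   23.3] Y [-47.7 -45.  -42.5 -40.  -31.9] Z [ 46.4 107.8]
side blue -1 134 X [-29.  16.] Y [-63.5 -62.6 -60.2 -56.6 -52.2] Z [ 59.5 112.1]
side blue 1 104 X [-27.7  10.8] Y [49.9 51.3 52.8 56.3 60.4] Z [ 76.5 112.1]
side wood -1 181 X [-25.   16.5] Y [-65.2 -63.6 -48.  -42.7 -38.5] Z [ 47.9 106.1]
side wood 1 286 X [-24.7  22.5] Y [34.1 37.4 38.2 41.2 47.5] Z [ 45.7 105.8]
```

View pics/g9.png

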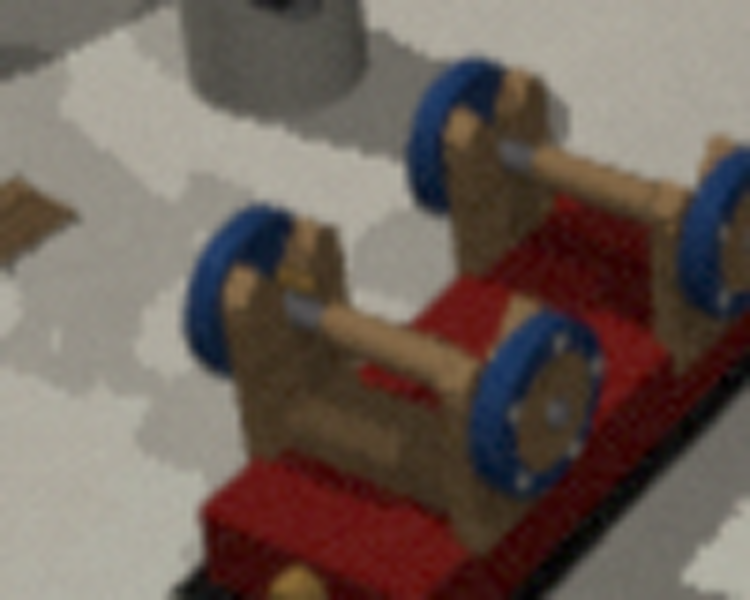

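The wheelset sits level in both slots, with the axle below the brass clip at (295,280), and nothing is touching it.

```bash
python3 -c "
from workcell import robot
print(robot.sign_off())"
```

```text
the job is handed in; nothing more can be done
None
```

The loose wheelset is seated in the cart's two empty slots. I handed the job in at about 19 s of the 67 s allowed, with the gripper raised clear.

- **Insertion:** I gripped the sleeve and lowered the axle into both slots at once. It met the clips at a reported height of about 49.4 mm and stopped firmly at 35.3 mm. That 14 mm drop matches the clip-to-bottom distance, and puts the carrier about 7 mm above its lowest setting.
- **Pressing:** I held it for about 0.7 s at a reading of 10.3 N. The highest reading while pressing was 14.3 N; forces were read only at the end of each move call. Then I let go.
- **Last checks:** After release both wheel tops measured 112.1 mm, so the axle is level. The last picture shows the axle below the one clip visible, and the gripper force was near zero.

**Things that disagreed:**
- **Fingertip height:** The real fingertips were about 31 mm above the reported TCP. I measured this with a test close in the air and allowed for it.
- **Sideways rubbing:** On the first descent a wheel rubbed its post with up to about 7 N sideways, and the play felt smaller than stated. I shifted sideways until the force vanished before going further down.
- **Clip resistance:** Passing the clips showed about 6 N in my readings, not the stated 10 N. The peak may have fallen between readings.

I did not re-measure the other things on the table. I made no contact with them that I noticed.

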